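# Release a charged battery pack from its bench stand and put it away in the drawer

### The job

Pull the drawer of the small cabinet open, then squeeze the two side buttons of the charging stand together so that the battery pack pops up, and draw the pack straight up out of the stand without tipping or lifting the stand. Stand the pack upright on the floor of the open drawer, let go of it, and push the drawer fully shut. Leave the stand standing where it is and do not disturb the other things on the bench.

Things in the scene. Friction and masses are not known exactly. Their poses are not given: they have to be found in the camera images.
- stand: Light free-standing charging stand (0.36 kg), white pocket on a grey foot 96 x 84 x 8 mm. Origin: centre of its underside, z up. The pocket (65.5 x 44 mm outside, rim at z = 62 mm) holds the pack upright with 0.75 to 1 mm play. A black button sticks out of each y side; squeezed together along y, both 6 mm or more in at once, they free the pack.
- stand_rim (a point): Centre of the pocket's mouth, 62 mm above the stand's underside. Once freed, a spring plate lifts the pack 18 mm within half a second and keeps it up; the buttons may then be let go. The pack's top is 8 mm above the rim while latched and 26 mm above it when popped up; the pack is clear when its underside is above the rim.
- btn_l (a joint): Button on the +y side of the stand: 0 = out, grows as it is pressed in, stop at 0.008 m. Spring: 3 N at first, 8 N fully in.
- btn_r (a joint): Button on the -y side of the stand, the same.
- btn_l_face (a point): Centre of the outer face of the +y button, which is 30 mm wide (stand's x) and 20 mm high. With the button out it lies at (0, 32, 50) mm in the stand's frame: 64 mm across both faces, 48 mm when both are fully in.
- btn_r_face (a point): Centre of the outer face of the -y button; (0, -32, 50) mm in the stand's frame when out.
- pack: Black battery pack, 0.24 kg, 56 (x) x 34 (y) x 56 (z) mm, origin at the centre of its underside, z up, axes parallel to the stand's at the start, when its underside is 14 mm above the stand's. Its top 23 mm are a plain block 56 x 34 mm; below, it is stepped in y (neck 23 mm, lug 34 mm, stem 23 mm wide) and it stands on the flat end of the stem, 56 x 23 mm.
- cabinet_drawer0 (a joint): Drawer of the cabinet: 0 = shut, grows as it is pulled out, stop at 0.15 m; about 1 N of friction, stays where it is left, may start slightly ajar. The cabinet is fixed, 220 deep x 220 wide x 115 mm high, grey, with a white drawer front 15 mm thick.
- cabinet_drawer0_handle (a point): Middle of the drawer's steel bar handle: 11 mm thick, 110 mm long, horizontal along y, its axis 35 mm in front of the drawer front (29 mm gap behind it), 77 mm above the bench and 38 mm below the cabinet's top, on a post 47 mm either side of the middle. x points into the cabinet: the drawer opens along -x.
- drawer_in (a point): Centre of the drawer's inner floor, moving with it; x points into the cabinet, y across, z up. Inside: 175 (x) x 178 (y) mm, walls 71 mm high, 81 mm from the floor to the cabinet's roof. Shut, the cabinet's front edge lies 93 mm from this point along -x; pulled out by d, the uncovered part reaches from x = -87 mm to x = d - 93 mm.
- tin: Bystander: tin can, 68 mm across, 75 mm high, origin at the centre of its underside.
- glue_a: Bystander: small bottle with a red cap, 32 mm across, 95 mm high, origin at the centre of its underside.
- glue_b: Bystander: another such bottle.
- driver: Bystander: screwdriver lying on the bench.
- caster: Bystander: rubber caster wheel lying flat, 60 mm across, 26 mm high.
- carton: Bystander: small cardboard box, 100 x 140 x 60 mm.
Things that resemble listed ones, but are neither listed nor needed, are in the scene too. What is shaped like the stand but pink is not meant. What is shaped like the pack but turquoise is not meant.

How it is judged:
By the outcome, as a careful person would: the job done as asked, in the order asked, and still so for the second after the job is handed in, with the robot touching nothing.
It also fails if it takes over 72 s, if anything falls off the work surface, if the arm or the gripper's body presses on something with over 40 N, if the wrist force passes 120 N, or if a joint passes its speed limit or range.

### The arm

A 6-joint arm with a two-finger parallel gripper is mounted at the origin on the work surface. World frame = base frame: x ahead of the robot, y to its left, z up, the work surface at z = 0. Lengths are in m, angles in rad, forces in N, time in s.
With the tool pointing down it reaches from about 0.325 to 0.925 m from the base axis. Payload 3.1 kg.
Tool frame: the origin (TCP) lies between the finger pads; the fingertips stand 17 mm ahead of it and the grasp point (between the pads) lies 2 mm behind it (tip_extent is the distance from the TCP to the fingertips, in m); z points along the fingers, y is the line along which they close (so a half turn about z gives the same grasp; the last joint's range is limited). The gripper opens to 85 mm and grips with 20 to 120 N. Pads are 22 mm wide; open, the fingers measure 114 mm over their backs; the gripper's body (76 mm by 85 mm) begins 54 mm behind the grasp point. The pads swing forward as they close: fully open they stand 13 mm farther back than shut.
Start: joints at [1.109, 0.217, 1.613, -0, 1.311, -0.112], TCP at [0.214, 0.587, 0.248] pointing down, gripper open.
Joint ranges: [-2.75, 2.75], [-0.78, 2.1], [0.31, 2.55], [-1.13, 4.27], [0.13, 2.63], [-2.58, 2.58]. Speed limits (rad/s): [2.79, 2.79, 3.14, 3.14, 3.14, 3.14].

### API

Orientations are given as a unit quaternion [w, x, y, z].
In Python, from station import read_state, get_image, sign_off, tip_extent gives the robot as it stands.
- The arm moves only by the tool send_rows, never from a script. Its argument "increments" is one flat list of numbers, 4 for each row, row after row: the shift along the tool's x, y, z in units of 25 mm (1.0 is 25 mm), then the turn about the tool's z in rad. A call has 1 to 12 rows; each row shifts and turns the commanded pose from where the row before left it, along the tool's axes as they then stand; what a row does not reach is not made up. A row lasts 1/12 s, in which the tool goes at most 41.7 mm and 7.16 degrees, less where a joint would pass 70% of its speed; a pose out of reach is approached as far as the arm can. A call is refused whole if a number of a shift passes 1 or a number of a turn 0.125, either way. A call with a gripper value outside its range is refused whole. "hand" is the gripper command: -1 is fully open, 1 is shut, values between are in proportion, set as the call begins (left out, the last holds). The fingers move at their own pace and stop on an object; "squeeze" is the grip in N (left out, the last holds). Time passes only in rows, so rows that do not move let the fingers close. It gives the time, the measured TCP pose, the force, the opening and the grip force at its end, in the units of the state.
- read_state(): the state, without advancing time (a new reading comes with each control period).
- get_image(name): name is "scene" or "side" or "wrist"; returns a dict with "image" (384x512x3 uint8, red, green, blue), "vertical_fov" (degrees; the focal length in pixels is half the picture's height over the tangent of half this angle, whatever the lens; pixels are square), "cx", "cy" (the principal point, pixels), "dist" ([k1, k2, p1, p2, k3] as OpenCV has them; the pictures are not rectified), "R" (3x3) and "t" (3): a world point X has camera coordinates R X + t. Camera axes: x right, y down, z forward; pixel columns grow to the right and rows downward; lengths in m; the calibration is good to about 2 mm. A picture is of the moment at which its call begins. There is no depth.
- sign_off(): hands the job in; it is judged then, once.
The state is a dict: "clock": time; "joint_pos": joint angles; "qvel": joint speeds; "tau": joint torques, N m; "position": TCP position; "tool_rot": TCP orientation; "force": force on the tool from outside, world axes, zero at the start; "ft_torque": the same for the moment, N m; "finger_gap": finger opening in m; "grasp_force": force on a finger pad.
Only numpy, scipy, OpenCV 4.12 (cv2) and the standard library are available. Lean on these libraries where they do the work, as an engineer would, in place of code of your own. Each camera call takes 0.05 s, during which the arm holds its last target. There are 200 camera calls.

## Working session

There is one attempt and no reset: what is moved stays moved. The work goes in short steps, Python scripts to look and compute and a tool call to move; the robot and the scene stay as the last step left them, time stands still between calls to the robot, and variables do not carry over. Pictures are saved under pics/ and viewed, at most 10 in all, crops included, and the job is handed in when it is done.

Besides the shell and the picture viewer there is one more tool, called after ">>>" by a JSON object that holds its "api" and its "payload", one argument or row to a line. send_rows: Moves the arm, as the interface text tells. Its arguments: {"type":"object","properties":{"increments":{"type":"array","items":{"type":"number"}},"hand":{"type":"number"},"squeeze":{"type":"number"}},"required":["increments"]}

```bash
mkdir -p pics; cat > h.py <<'E'
import numpy as np, cv2, json
from station import read_state, get_image, sign_off, tip_extent
def snap(n,tag):
    d=get_image(n); cv2.imwrite(f'pics/{tag}.png',d['image'][:,:,::-1]); 
    np.savez(f'pics/{tag}.npz',**{k:np.array(v) for k,v in d.items()}); return d
def K(d):
    f=d['image'].shape[0]/2/np.tan(np.radians(float(d['vertical_fov']))/2)
    return np.array([[f,0,float(d['cx'])],[0,f,float(d['cy'])],[0,0,1]])
def load(tag): return dict(np.load(f'pics/{tag}.npz'))
def px2w(d,uv,z):
    u=cv2.undistortPoints(np.array(uv,float).reshape(-1,1,2),K(d),np.array(d['dist'],float)).reshape(-1,2)
    R=np.array(d['R']);t=np.array(d['t']);c=-R.T@t
    r=np.c_[u,np.ones(len(u))]@R
    return c+r*((np.broadcast_to(z,len(u))-c[2])/r[:,2])[:,None]
def w2px(d,X):
    R=np.array(d['R']);t=np.array(d['t'])
    return cv2.projectPoints(np.array(X,float).reshape(-1,1,3),cv2.Rodrigues(R)[0],t,K(d),np.array(d['dist'],float))[0].reshape(-1,2)
E
python3 - <<'E'
from h import *
s=[snap(n,n+'0')for n in('scene','side','wrist')]
for d in s: print(d['vertical_fov'],-np.array(d['R']).T@np.array(d['t']),d['dist'])
print(read_state(),tip_extent)
a=cv2.hconcat([cv2.imread(f'pics/{n}0.png') for n in('scene','side')])
cv2.imwrite('pics/s0.png',cv2.resize(cv2.imread('pics/scene0.png'),(800,600),interpolation=cv2.INTER_CUBIC))
cv2.imwrite('pics/d0.png',cv2.resize(cv2.imread('pics/side0.png'),(800,600),interpolation=cv2.INTER_CUBIC))
E
```

```text
42.721395525892156 [1.47281739 1.10398479 0.9544446 ] [0.01035995 0.         0.         0.         0.        ]
46.03611923519702 [ 0.11791059 -0.96401095  0.91492773] [-0.07434249  0.          0.          0.          0.        ]
62.65511490277047 [0.13544043 0.61621628 0.37296177] [-0.07744824  0.          0.          0.          0.        ]
{'clock': 0.15, 'joint_pos': array([ 1.10881533e+00,  2.17621891e-01,  1.61461282e+00, -2.15228824e-05,
        1.31126880e+00, -1.12204075e-01]), 'qvel': array([-0.00093785, -0.00290602, -0.00340606,  0.00127951, -0.00081331,
       -0.00160631]), 'tau': array([-1.47106613e-03, -3.97451377e+01, -3.04415452e+01, -2.87878456e-04,
        5.88168929e-03, -1.93884665e-05]), 'position': array([0.21389611, 0.58661564, 0.24721806]), 'tool_rot': array([-2.60570470e-04,  1.73995492e-01,  9.84745985e-01, -9.19266459e-04]), 'force': array([-0.29620089, -0.17225553,  0.11743807]), 'ft_torque': array([0.04456671, 0.00529364, 0.00631601]), 'grasp_force': 0.0, 'finger_gap': 0.08582265227698574} 0.017
```

View pics/s0.png

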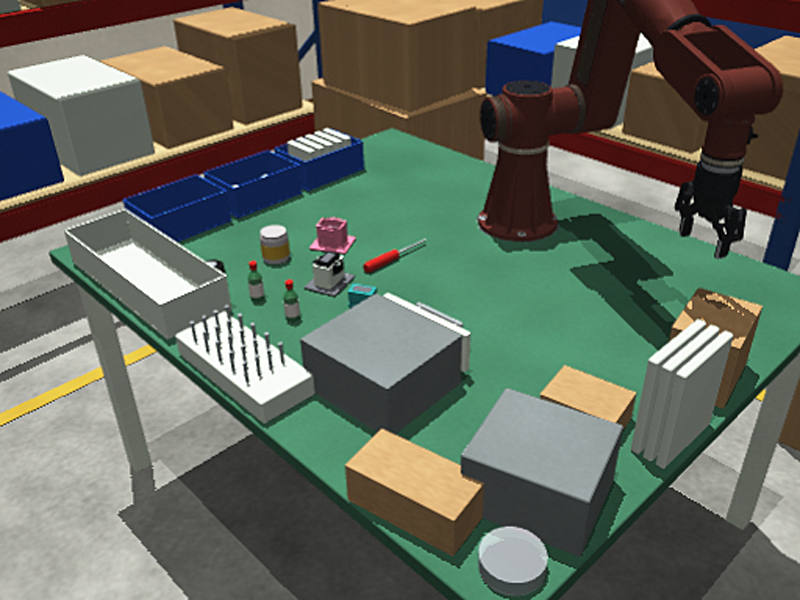

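View pics/d0.png

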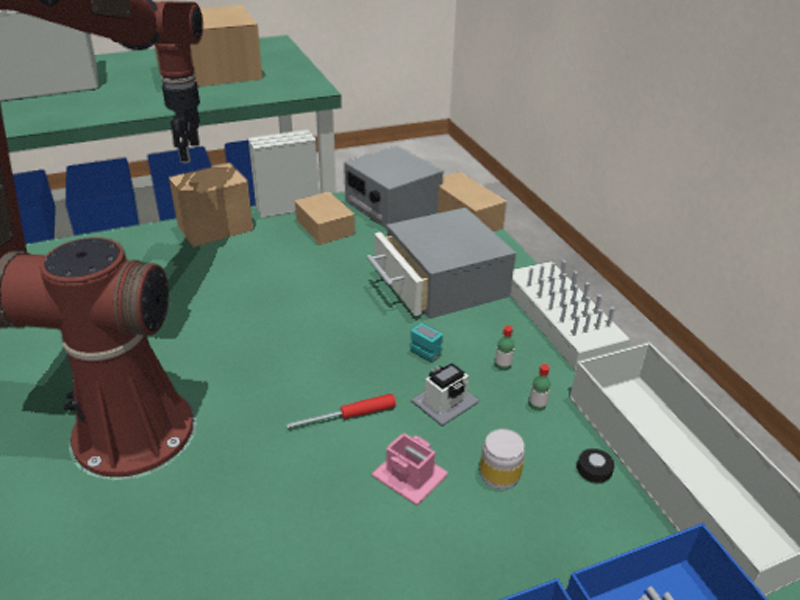

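The charging stand meant is the white and grey one: side view (445,395), scene view (328,272). It is not the pink one at side (410,465). The turquoise pack at side (426,342) is a decoy. I'll confirm this in enlarged crops.

```bash
python3 - <<'E'
from h import *
def crop(src,x,y,w,h,k,out):
    im=cv2.imread(f'pics/{src}.png')[y:y+h,x:x+w]
    im=cv2.resize(im,None,fx=k,fy=k,interpolation=cv2.INTER_CUBIC)
    for i in range(0,w,10): cv2.putText(im,str(x+i),(i*k,8),0,.3,(0,255,255),1); cv2.line(im,(i*k,8),(i*k,14),(0,255,255),1)
    for i in range(10,h,10): cv2.putText(im,str(y+i),(0,i*k),0,.3,(0,255,255),1)
    cv2.imwrite(f'pics/{out}.png',im)
crop('side0',230,140,110,135,4,'c1'); crop('side0',230,140,100,75,8,'c1b')
crop('scene0',190,155,120,90,6,'c2')
a=cv2.imread('pics/side0.png')
crop('side0',255,220,60,60,10,'c3')
E
```

```text
(no output)
```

View pics/c3.png

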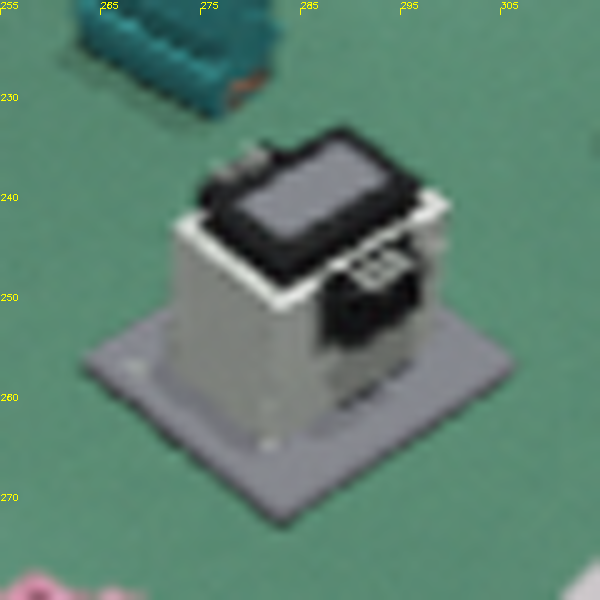

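View pics/c2.png

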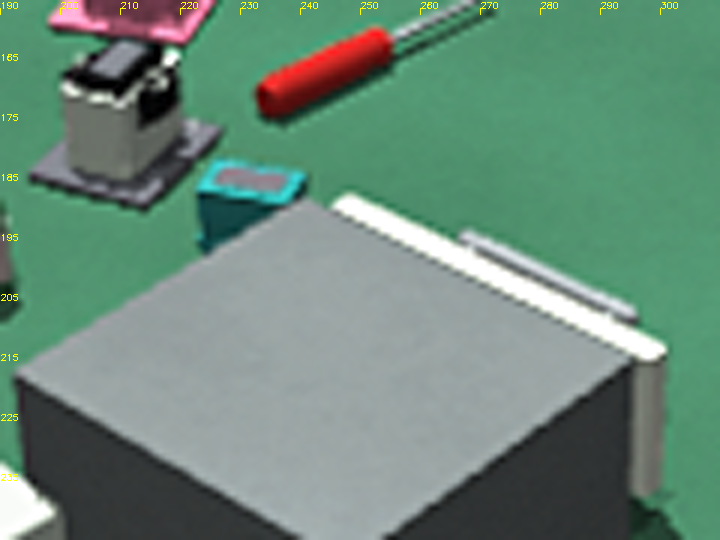

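View pics/c1b.png

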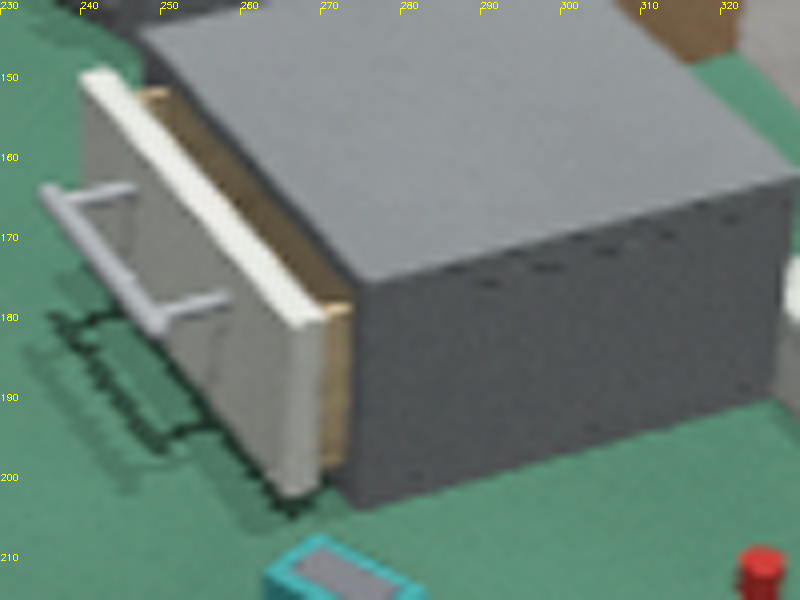

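Side crop: the white stand has its rim corners at about (272.7,242), (282.7,250) and (299.4,240), with the pack still latched. The cabinet's front top edge runs (247,143)–(275,175). The handle runs (235,163)–(249,180), and the drawer is slightly ajar.

```bash
python3 - <<'E'
from h import *
from scipy.optimize import least_squares
d=load('side0'); e=load('scene0')
def A(l,k,x,y): return np.array([((u+.5)/k-.5+x,(v+.5)/k-.5+y) for u,v in l])
# stand fit
sx,sy=.03275,.022; fx,fy=.048,.042
def cs(a,b,z,order): return [(s*a,t*b,z) for s,t in order]
foot=A([(85,357),(515,362),(282,516)],10,255,220)
rim=A([(178,224),(280,304),(447,204)],10,255,220)
w=px2w(d,np.r_[foot,rim],[.008]*3+[.062]*3); print(w.round(4))
print(np.linalg.norm(w[0]-w[2]),np.linalg.norm(w[1]-w[2]),np.linalg.norm(w[3]-w[4]),np.linalg.norm(w[5]-w[4]))
print('centre foot',(w[0]+w[1])/2,'rim',(w[3]+w[5])/2)
v=w[5]-w[4];print('xdir',np.degrees(np.arctan2(v[1],v[0]))); v=w[1]-w[2];print(np.degrees(np.arctan2(v[1],v[0]))); v=w[0]-w[2];print('ydir',np.degrees(np.arctan2(v[1],v[0])))
# scene check rim: left(62,88) right(178,58), 
cab=A([(140,28),(365,283),(797,178)],8,230,140); c=px2w(d,cab,.115); print('cab',c.round(4),np.linalg.norm(c[0]-c[1]),np.linalg.norm(c[2]-c[1]))
h=px2w(d,A([(45,190),(158,325)],8,230,140),.077); print('handle',h.round(4),np.linalg.norm(h[0]-h[1]),h.mean(0))
c2=px2w(e,A([(310,198),(630,360),(15,370)],6,190,155),.115);print('cab scene',c2.round(4),np.linalg.norm(c2[0]-c2[1]),np.linalg.norm(c2[0]-c2[2]))
h2=px2w(e,A([(465,234),(635,315)],6,190,155),.082);print('handle scene',h2.round(4),h2.mean(0))
f2=px2w(e,A([(60,90),(178,60),(102,103)],6,190,155),.062);print('rim scene',f2.round(4))
f3=px2w(e,A([(30,178),(150,207),(222,130)],6,190,155),.008);print('foot scene',f3.round(4))
print('bystanders',px2w(d,np.array([[426,355],[505,368],[540,406],[503,480],[597,470],[395,402],[290,427],[410,490]])*.64,0).round(3))
E
```

```text
[[ 0.4888 -0.0979  0.008 ]
 [ 0.6042 -0.1424  0.008 ]
 [ 0.5167 -0.175   0.008 ]
 [ 0.5109 -0.1089  0.062 ]
 [ 0.5246 -0.1485  0.062 ]
 [ 0.5853 -0.1273  0.062 ]]
0.08204393118167469 0.09344368435186284 0.04187798199656063 0.06429323233010754
centre foot [ 0.54651795 -0.1201087   0.008     ] rim [ 0.54809295 -0.11809123  0.062     ]
xdir 19.28244279861252
20.456247520411033
ydir 109.84236123468831
cab [[0.6022 0.3469 0.115 ]
 [0.6168 0.1262 0.115 ]
 [0.8184 0.1384 0.115 ]] 0.2211154256440272 0.20192584909342934
handle [[0.5383 0.2911 0.077 ]
 [0.5485 0.178  0.077 ]] 0.11349848308619152 [0.54339611 0.23453621 0.077     ]
cab scene [[0.6147 0.1283 0.115 ]
 [0.6036 0.3445 0.115 ]
 [0.8181 0.1394 0.115 ]] 0.2164707741305111 0.20370176840236515
handle scene [[0.5467 0.1752 0.082 ]
 [0.5386 0.2901 0.082 ]] [0.54267117 0.23266901 0.082     ]
rim scene [[ 0.5849 -0.1259  0.062 ]
 [ 0.5129 -0.1028  0.062 ]
 [ 0.5769 -0.0965  0.062 ]]
foot scene [[ 0.6083 -0.1321  0.008 ]
 [ 0.5782 -0.0562  0.008 ]
 [ 0.4913 -0.0913  0.008 ]]
bystanders [[ 0.567  0.016 -0.   ]
 [ 0.697 -0.073  0.   ]
 [ 0.708 -0.19  -0.   ]
 [ 0.563 -0.32   0.   ]
 [ 0.722 -0.358  0.   ]
 [ 0.461 -0.088  0.   ]
 [ 0.264 -0.084  0.   ]
 [ 0.412 -0.286 -0.   ]]
```

```bash
cat >> h.py <<'E'
def plan(pos,yaw_y_deg,p0=None,y0=None):
    """tool pointing down; yaw_y = world angle of tool y. prints turn, then shift in tool axes (units 25mm) after the turn"""
    from scipy.spatial.transform import Rotation as Ro
    s=read_state(); q=s['tool_rot']; R=Ro.from_quat([q[1],q[2],q[3],q[0]]).as_matrix()
    p=s['position'] if p0 is None else np.array(p0)
    a=np.degrees(np.arctan2(R[1,1],R[0,1])) if y0 is None else y0
    t=-((yaw_y_deg-a+90)%180-90)
    ya=np.radians(a-t); ex=np.array([-np.cos(ya+np.pi/2),-np.sin(ya+np.pi/2),0])*-1
    ey=np.array([np.cos(ya),np.sin(ya),0]); ez=np.array([0,0,-1.]); ex=np.cross(ey,ez)
    v=np.array(pos)-p
    print('p',p.round(4),'yaw',round(a,2),'tilt',R[2,:2].round(4),'turn',round(np.radians(t),4),'shift',(np.array([v@ex,v@ey,v@ez])/.025).round(3),'F',s['force'].round(1),'clk',round(s['clock'],2),'gap',round(s['finger_gap'],4), 'q',s['joint_pos'].round(2))
    return np.degrees(ya)
E
python3 - <<'E'
from h import *
d=load('side0')
print(px2w(d,np.array([[190,243],[250,230],[265,213],[318,208],[325,240],[297,212],[355,230]])*.64,0).round(3))
plan([.5425,.2345,.20],3.4)
E
```

```text
[[0.181 0.608 0.   ]
 [0.334 0.621 0.   ]
 [0.389 0.695 0.   ]
 [0.528 0.675 0.   ]
 [0.5   0.509 0.   ]
 [0.47  0.672 0.   ]
 [0.586 0.531 0.   ]]
p [0.2139 0.5866 0.2472] yaw 69.96 tilt [ 0.0002 -0.0019] turn 1.1617 shift [-14.839  12.286   1.889] F [-0.3 -0.2  0.1] clk 0.15 gap 0.0858 q [ 1.11  0.22  1.61 -0.    1.31 -0.11]
```

>>> {"api": "send_rows", "payload": {
  "increments": [0,0,0,0.116,0,0,0,0.116,0,0,0,0.116,0,0,0,0.116,0,0,0,0.116,0,0,0,0.116,0,0,0,0.116,0,0,0,0.116,0,0,0,0.116,0,0,0,0.116,0,0,0,0],
  "hand": 0.25
}}

```text
clock: 1.07
position: [0.2141, 0.5869, 0.2477]
tool_rot: [0.0, 0.686, 0.728, -0.0]
force: [-0.6, -0.3, -0.9]
finger_gap: 0.0323
grasp_force: 0.0
```

>>> {"api": "send_rows", "payload": {
  "increments": [-0.99,0.82,0.1,0,-0.99,0.82,0.1,0,-0.99,0.82,0.1,0,-0.99,0.82,0.1,0,-0.99,0.82,0.1,0,-0.99,0.82,0.1,0,-0.99,0.82,0.1,0,-0.99,0.82,0.1,0,-0.99,0.82,0.1,0,-0.99,0.82,0.1,0,-0.99,0.82,0.1,0,-0.99,0.82,0.1,0]
}}

```text
clock: 2.07
position: [0.4786, 0.3044, 0.218]
tool_rot: [-0.0, 0.684, 0.729, -0.0]
force: [0.3, 0.3, 0.7]
finger_gap: 0.0321
grasp_force: 0.0
```

>>> {"api": "send_rows", "payload": {
  "increments": [-0.99,0.82,0.1,0,-0.99,0.82,0.1,0,-0.99,0.82,0.1,0,0,0,0,0,0,0,0,0]
}}

```text
clock: 2.48
position: [0.5444, 0.234, 0.2103]
tool_rot: [-0.0, 0.686, 0.728, -0.0]
force: [-0.6, 0.8, -0.1]
finger_gap: 0.0321
grasp_force: 0.0
```

```bash
python3 - <<'E'
from h import *
plan([.543,.2345,.079],3.4)
d=snap('wrist','w1')
print(w2px(d,[[.543,.2345,.077]]))
im=cv2.imread('pics/w1.png'); cv2.imwrite('pics/w1.png',im)
E
```

```text
p [0.5444 0.234  0.2103] yaw 3.45 tilt [ 0.0001 -0.001 ] turn 0.0008 shift [ 0.024 -0.055  5.251] F [-0.6  0.8 -0.1] clk 2.48 gap 0.0321 q [0.29 0.18 1.73 0.   1.23 0.23]
[[246.40665833 183.29017702]]
```

View pics/w1.png

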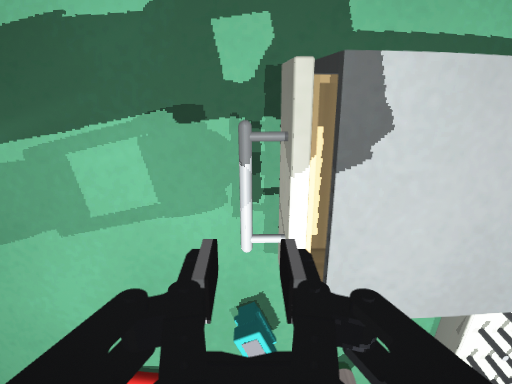

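The wrist view shows the handle bar at column 246, rows 124–250, which matches the prediction (246,183). I'll descend, grip and pull.

>>> {"api": "send_rows", "payload": {
  "increments": [0,-0.05,0.66,0,0,0,0.66,0,0,0,0.66,0,0,0,0.66,0,0,0,0.66,0,0,0,0.66,0,0,0,0.66,0,0,0,0.66,0,0,0,0,0]
}}

```text
clock: 3.28
position: [0.5424, 0.237, 0.0788]
tool_rot: [0.0, 0.684, 0.73, 0.001]
force: [0.4, 0.2, 0.4]
finger_gap: 0.032
grasp_force: 0.0
```

>>> {"api": "send_rows", "payload": {
  "increments": [0,0,0,0,0,0,0,0,0,0,0,0,0,0,0,0,0,0,0,0,0,0,0,0],
  "hand": 1,
  "squeeze": 30
}}

```text
clock: 3.78
position: [0.5421, 0.2365, 0.079]
tool_rot: [-0.001, 0.685, 0.728, 0.001]
force: [-1.5, 5.2, 1.2]
finger_gap: 0.0096
grasp_force: 29.3
```

>>> {"api": "send_rows", "payload": {
  "increments": [0,-0.3,0,0,0,-0.42,0,0,0,-0.42,0,0,0,-0.42,0,0,0,-0.42,0,0,0,-0.42,0,0,0,-0.42,0,0,0,-0.42,0,0,0,-0.42,0,0,0,-0.42,0,0,0,-0.42,0,0,0,-0.42,0,0]
}}

```text
clock: 4.78
position: [0.419, 0.2277, 0.079]
tool_rot: [0.0, 0.685, 0.728, 0.0]
force: [1.5, 3.3, -0.5]
finger_gap: 0.0095
grasp_force: 30.5
```

>>> {"api": "send_rows", "payload": {
  "increments": [0,0,0,0,0,0,0,0]
}}

```text
clock: 4.95
position: [0.4183, 0.2277, 0.079]
tool_rot: [-0.0, 0.685, 0.728, -0.001]
force: [-1.3, 4.0, 2.4]
finger_gap: 0.0096
grasp_force: 30.6
```

```bash
python3 - <<'E'
from h import *
plan([.41,.23,.079],3.4)
E
```

```text
p [0.4183 0.2277 0.079 ] yaw 3.51 tilt [-0.0003 -0.0016] turn 0.002 shift [ 0.113 -0.325 -0.001] F [-1.3  4.   2.4] clk 4.95 gap 0.0096 q [0.35 0.13 2.08 0.   0.94 0.29]
```

>>> {"api": "send_rows", "payload": {
  "increments": [0,0,0,0,0,0,0,0,0,0,0,0,0,0,0,0,0,0,0,0],
  "hand": 0.25
}}

```text
clock: 5.37
position: [0.4195, 0.2271, 0.0785]
tool_rot: [0.0, 0.685, 0.728, -0.001]
force: [-0.8, -0.2, 0.7]
finger_gap: 0.032
grasp_force: 0.6
```

>>> {"api": "send_rows", "payload": {
  "increments": [0,0,-0.5,0,0,0,-1,0,0,0,-1,0,0,0,-1,0,0,0,-1,0,0,0,-1,0,0,0,-1,0,0,0,0,0]
}}

```text
clock: 6.03
position: [0.4234, 0.2289, 0.2475]
tool_rot: [0.003, 0.685, 0.728, 0.005]
force: [0.3, 0.8, 0.5]
finger_gap: 0.032
grasp_force: 0.0
```

>>> {"api": "send_rows", "payload": {
  "increments": [0,0,0,0.117,0,0,0,0.117,0,0,0,0.117,0,0,0,0.117,0,0,0,0.117,0,0,0,0.117,0,0,0,0.117,0,0,0,0.117,0,0,0,0.117,0,0,0,0.117,0,0,0,0.117,0,0,0,0],
  "hand": -1
}}

```text
clock: 7.03
position: [0.4195, 0.2275, 0.2403]
tool_rot: [0.0, 0.985, 0.17, -0.001]
force: [-0.7, -0.1, -0.5]
finger_gap: 0.0854
grasp_force: 0.0
```

```bash
python3 - <<'E'
from h import *
plan([.5475,-.118,.20],109.8)
E
```

```text
p [0.4195 0.2275 0.2403] yaw -70.37 tilt [-0.0012  0.0003] turn -0.0029 shift [ 0.136 14.737  1.613] F [-0.7 -0.1 -0.5] clk 7.03 gap 0.0854 q [ 0.35 -0.1   1.96 -0.    1.28  1.58]
```

>>> {"api": "send_rows", "payload": {
  "increments": [0,1,0.12,0,0,1,0.12,0,0,1,0.12,0,0,1,0.12,0,0,1,0.12,0,0,1,0.12,0,0,1,0.12,0,0,1,0.12,0,0,1,0.12,0,0,1,0.12,0,0,1,0.12,0,0,1,0.12,0]
}}

```text
clock: 8.03
position: [0.5212, -0.0559, 0.2045]
tool_rot: [-0.0, 0.985, 0.173, -0.0]
force: [1.0, 0.8, -0.7]
finger_gap: 0.0852
grasp_force: 0.0
```

>>> {"api": "send_rows", "payload": {
  "increments": [0.05,0.9,0.05,0,0.05,0.9,0.05,0,0.04,0.94,0.05,0,0,0,0,0,0,0,0,0]
}}

```text
clock: 8.45
position: [0.5475, -0.1188, 0.2007]
tool_rot: [-0.0, 0.985, 0.172, -0.001]
force: [-0.6, 0.7, -0.7]
finger_gap: 0.0852
grasp_force: 0.0
```

```bash
python3 - <<'E'
from h import *
plan([.5475,-.118,.044],109.8)
d=snap('wrist','w2')
print(w2px(d,[[.5475,-.118,.070],[.5475,-.118,.062]]))
im=cv2.imread('pics/w2.png'); cv2.imwrite('pics/w2.png',cv2.resize(im,(800,600),interpolation=cv2.INTER_CUBIC))
E
```

```text
p [ 0.5475 -0.1188  0.2007] yaw -70.23 tilt [-0.0009 -0.0009] turn -0.0005 shift [ 0.012 -0.031  6.269] F [-0.6  0.7 -0.7] clk 8.45 gap 0.0852 q [-0.34  0.13  1.81  0.    1.21  0.89]
[[247.73740164 185.05979641]
 [247.74705198 182.21662447]]
```

View pics/w2.png

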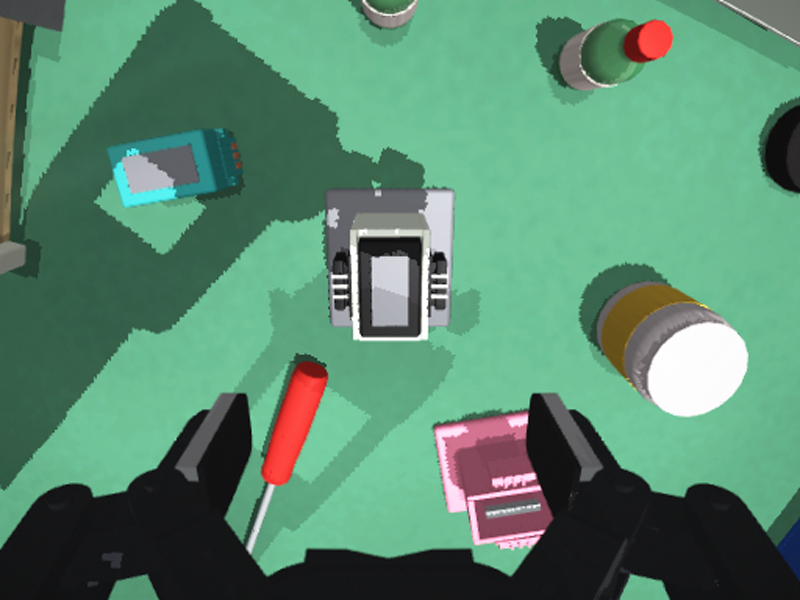

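The stand is square in the wrist view, with the pack top at (357–424, 236–338). The fingers' midpoint is column 389 and the pack's is 390. I'll check the lateral offset with the TCP projection.

```bash
python3 - <<'E'
from h import *
d=load('w2'); p=np.array([.5475,-.1188,.2007])
for z in (.2,.19,.18): print(z,w2px(d,[[p[0],p[1],z]]))
print(px2w(d,[[249.4,183.7]],.07), px2w(d,(np.array([[326,188],[454,188],[330,325],[449,325]])*.64),.008).round(4))
E
```

```text
0.2 [[249.05309232 272.27122453]]
0.19 [[248.99591433 260.84897532]]
0.18 [[248.94502315 250.68865309]]
[[ 0.54913104 -0.1189264   0.07      ]] [[ 0.5792 -0.0652  0.008 ]
 [ 0.6067 -0.1421  0.008 ]
 [ 0.49   -0.0961  0.008 ]
 [ 0.518  -0.1744  0.008 ]]
```

```bash
python3 - <<'E'
from h import *
plan([.5488,-.1192,.044],109.8)
E
```

```text
p [ 0.5472 -0.1179  0.2008] yaw -70.2 tilt [-0.001  -0.0013] turn 0.0 shift [0.044 0.071 6.27 ] F [0.7 0.3 0.3] clk 8.5 gap 0.0853 q [-0.34  0.13  1.81  0.    1.21  0.89]
```

>>> {"api": "send_rows", "payload": {
  "increments": [0.04,0.07,0.7,0,0,0,0.7,0,0,0,0.7,0,0,0,0.7,0,0,0,0.7,0,0,0,0.7,0,0,0,0.7,0,0,0,0.7,0,0,0,0.4,0,0,0,0.27,0,0,0,0,0,0,0,0,0]
}}

```text
clock: 9.5
position: [0.5492, -0.1188, 0.045]
tool_rot: [-0.0, 0.985, 0.172, 0.0]
force: [0.7, 0.5, 0.5]
finger_gap: 0.0854
grasp_force: 0.0
```

```bash
python3 - <<'E'
from h import *
plan([.5488,-.1192,.044],109.8)
E
```

```text
p [ 0.5492 -0.1188  0.045 ] yaw -70.2 tilt [ 0.0001 -0.    ] turn 0.0 shift [-0.021  0.009  0.042] F [0.7 0.5 0.5] clk 9.5 gap 0.0854 q [-0.34  0.35  1.88  0.    0.91  0.89]
```

>>> {"api": "send_rows", "payload": {
  "increments": [0,0,0,0,0,0,0,0,0,0,0,0,0,0,0,0,0,0,0,0,0,0,0,0,0,0,0,0,0,0,0,0,0,0,0,0,0,0,0,0],
  "hand": 0.3,
  "squeeze": 25
}}

```text
clock: 10.33
position: [0.5505, -0.1196, 0.0469]
tool_rot: [0.001, 0.985, 0.172, 0.001]
force: [-1.2, 0.9, 5.4]
finger_gap: 0.0514
grasp_force: 28.6
```

```bash
python3 - <<'E'
from h import *
plan([.5488,-.1192,.044],109.8)
snap('side','s1')
im=cv2.imread('pics/s1.png')[200:290,235:355]; cv2.imwrite('pics/s1c.png',cv2.resize(im,None,fx=6,fy=6,interpolation=cv2.INTER_CUBIC))
E
```

```text
p [ 0.5505 -0.1196  0.0469] yaw -70.24 tilt [0.0024 0.0017] turn -0.0007 shift [-0.06  -0.037  0.115] F [-1.2  0.9  5.4] clk 10.33 gap 0.0514 q [-0.34  0.34  1.88  0.    0.91  0.89]
```

View pics/s1c.png

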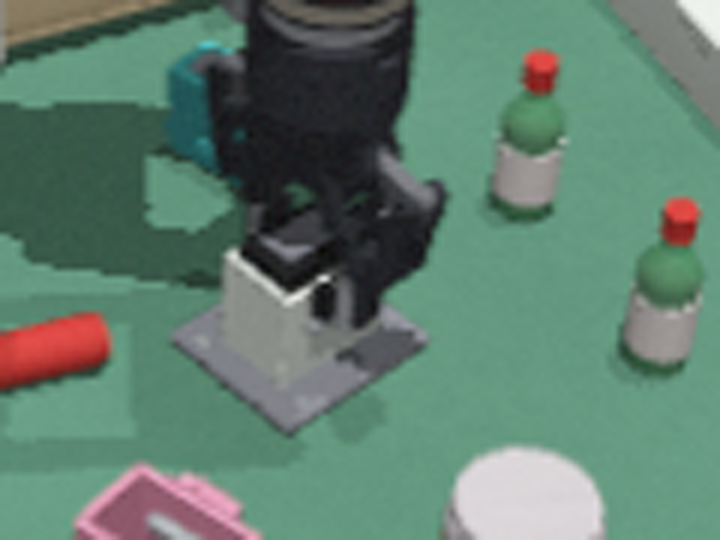

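The pack looks popped up: its top corner is well above the rim. I'll release the buttons and check from the wrist camera.

>>> {"api": "send_rows", "payload": {
  "increments": [0,0,0,0,0,0,0,0,0,0,0,0,0,0,0,0,0,0,0,0,0,0,0,0],
  "hand": -1
}}

```text
clock: 10.88
position: [0.549, -0.1192, 0.0447]
tool_rot: [-0.0, 0.985, 0.172, -0.0]
force: [-0.1, 0.2, -0.0]
finger_gap: 0.0855
grasp_force: 0.0
```

>>> {"api": "send_rows", "payload": {
  "increments": [0,0,-0.5,0,0,0,-1,0,0,0,-1,0,0,0,-1,0,0,0,-1,0,0,0,-0.5,0,0,0,0,0,0,0,0,0]
}}

```text
clock: 11.55
position: [0.5495, -0.1193, 0.1706]
tool_rot: [0.0, 0.985, 0.172, 0.001]
force: [-0.7, 0.4, -0.0]
finger_gap: 0.0853
grasp_force: 0.0
```

```bash
python3 - <<'E'
from h import *
plan([.5488,-.1192,.083],109.8)
d=snap('wrist','w3'); e=snap('side','s2')
a=cv2.resize(d['image'][90:290,150:350][:,:,::-1],(400,400),interpolation=cv2.INTER_CUBIC)
b=cv2.resize(e['image'][215:275,255:315][:,:,::-1],(400,400),interpolation=cv2.INTER_CUBIC)
cv2.imwrite('pics/v3.png',cv2.hconcat([a,b]))
E
```

```text
p [ 0.5495 -0.1193  0.1706] yaw -70.25 tilt [0.0015 0.0012] turn -0.0008 shift [-0.025 -0.014  3.505] F [-0.7  0.4 -0. ] clk 11.55 gap 0.0853 q [-0.34  0.16  1.83 -0.    1.15  0.89]
```

View pics/v3.png

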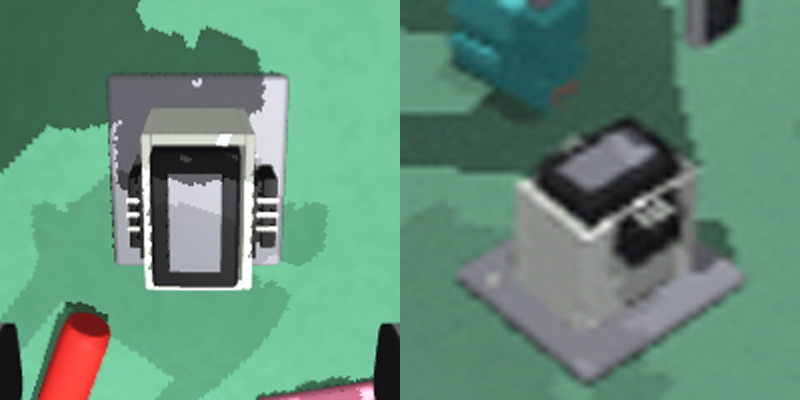

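```bash
python3 - <<'E'
from h import *
d=load('w3'); e=load('s2'); a=np.radians(19.8); c,s=np.cos(a),np.sin(a)
for z in (.07,.088):
    X=[[.549+c*x-s*y,-.1192+s*x+c*y,z] for x,y in((.028,.017),(.028,-.017),(-.028,-.017),(-.028,.017))]
    print(z,'wrist',((w2px(d,X)-[150,90])*2).round(0).tolist(),'side',((w2px(e,X)-[255,215])*6.67+[400,0]).round(0).tolist())
E
```

```text
0.07 wrist [[150.0, 146.0], [242.0, 146.0], [239.0, 283.0], [154.0, 283.0]] side [[630.0, 111.0], [686.0, 152.0], [589.0, 211.0], [533.0, 168.0]]
0.088 wrist [[146.0, 159.0], [246.0, 159.0], [242.0, 304.0], [151.0, 305.0]] side [[632.0, 79.0], [689.0, 120.0], [592.0, 178.0], [535.0, 135.0]]
```

The pack is still latched: its top projects to z = 0.070. I'll squeeze again, firmer and longer, and watch the gap.

>>> {"api": "send_rows", "payload": {
  "increments": [-0.02,-0.01,1,0,0,0,1,0,0,0,1,0,0,0,1,0,0,0,0.6,0,0,0,0.42,0,0,0,0,0,0,0,0,0]
}}

```text
clock: 12.32
position: [0.5474, -0.1187, 0.0429]
tool_rot: [-0.001, 0.985, 0.172, -0.001]
force: [1.0, 0.0, 1.0]
finger_gap: 0.0855
grasp_force: 0.0
```

>>> {"api": "send_rows", "payload": {
  "increments": [0,0,0,0,0,0,0,0,0,0,0,0,0,0,0,0,0,0,0,0,0,0,0,0,0,0,0,0,0,0,0,0],
  "hand": 1,
  "squeeze": 50
}}

```text
clock: 12.98
position: [0.5507, -0.1201, 0.0471]
tool_rot: [0.001, 0.985, 0.172, 0.002]
force: [-0.6, -0.7, 5.7]
finger_gap: 0.051
grasp_force: 55.0
```

>>> {"api": "send_rows", "payload": {
  "increments": [0,0,0,0,0,0,0,0,0,0,0,0,0,0,0,0]
}}

```text
clock: 13.32
position: [0.5507, -0.1201, 0.0471]
tool_rot: [0.001, 0.985, 0.172, 0.002]
force: [-0.3, -0.8, 5.3]
finger_gap: 0.0511
grasp_force: 55.0
```

>>> {"api": "send_rows", "payload": {
  "increments": [0,0,0,0,0,0,0,0,0,0,0,0,0,0,0,0]
}}

```text
clock: 13.65
position: [0.5507, -0.1201, 0.0471]
tool_rot: [0.001, 0.985, 0.172, 0.002]
force: [-1.4, -0.8, 5.3]
finger_gap: 0.051
grasp_force: 55.0
```

```bash
python3 - <<'E'
from h import *
plan([.5488,-.1192,.083],109.8)
d=snap('wrist','w4'); e=snap('side','s3')
a=cv2.resize(d['image'][184:384,150:350][:,:,::-1],(400,400),interpolation=cv2.INTER_CUBIC)
b=cv2.resize(e['image'][215:275,255:315][:,:,::-1],(400,400),interpolation=cv2.INTER_CUBIC)
cv2.imwrite('pics/v4.png',cv2.hconcat([a,b]))
E
```

```text
p [ 0.5507 -0.1201  0.0471] yaw -70.23 tilt [0.0037 0.0035] turn -0.0005 shift [-0.061 -0.059 -1.435] F [-1.4 -0.8  5.3] clk 13.65 gap 0.051 q [-0.34  0.34  1.88 -0.    0.91  0.89]
```

View pics/v4.png

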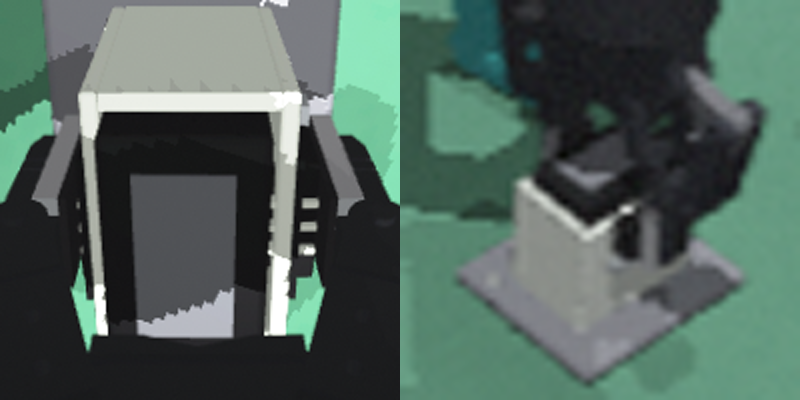

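The squeeze jams at a 51 mm gap. The fingertips probably reach below the buttons and bear on the pocket wall. I'll raise the tool about 11 mm so only the buttons are between the pads.

>>> {"api": "send_rows", "payload": {
  "increments": [0,0,0,0,0,0,0,0,0,0,0,0,0,0,0,0,0,0,0,0,0,0,-0.25,0,0,0,-0.25,0,0,0,0,0,0,0,0,0],
  "hand": -1
}}

```text
clock: 14.5
position: [0.5494, -0.1194, 0.0578]
tool_rot: [0.0, 0.985, 0.172, 0.001]
force: [-0.5, 0.8, -0.5]
finger_gap: 0.0852
grasp_force: 0.0
```

>>> {"api": "send_rows", "payload": {
  "increments": [0,0,0,0,0,0,0,0,0,0,0,0,0,0,0,0,0,0,0,0,0,0,0,0,0,0,0,0,0,0,0,0,0,0,0,0],
  "hand": 1,
  "squeeze": 30
}}

```text
clock: 15.25
position: [0.5493, -0.1188, 0.0589]
tool_rot: [-0.0, 0.985, 0.171, 0.0]
force: [-3.2, 2.4, 11.8]
finger_gap: 0.0453
grasp_force: 31.0
```

>>> {"api": "send_rows", "payload": {
  "increments": [0,0,0,0,0,0,0,0,0,0,0,0]
}}

```text
clock: 15.5
position: [0.5493, -0.1188, 0.0589]
tool_rot: [-0.0, 0.985, 0.171, 0.0]
force: [-4.0, 1.4, 11.1]
finger_gap: 0.0454
grasp_force: 31.0
```

```bash
python3 - <<'E'
from h import *
plan([.5488,-.1192,.083],109.8)
s=read_state();print(s['ft_torque'])
E
```

```text
p [ 0.5493 -0.1188  0.0589] yaw -70.25 tilt [ 0.0007 -0.0005] turn -0.0009 shift [-0.024  0.007 -0.963] F [-4.   1.4 11.1] clk 15.5 gap 0.0454 q [-0.34  0.32  1.88  0.    0.94  0.89]
[ 0.32269224  0.50654847 -0.00763912]
```

The gap is now 45 mm, so both buttons are fully in. I'll release, rise and check the pack's height by image code.

>>> {"api": "send_rows", "payload": {
  "increments": [0,0,0,0,0,0,0,0,0,0,0,0,0,0,0,0,0,0,0,0,0,0,0,0],
  "hand": -1
}}

```text
clock: 16.0
position: [0.5488, -0.1192, 0.0569]
tool_rot: [0.0, 0.985, 0.171, 0.0]
force: [-0.3, 1.2, -0.1]
finger_gap: 0.0856
grasp_force: 0.0
```

>>> {"api": "send_rows", "payload": {
  "increments": [0,0,-0.5,0,0,0,-1,0,0,0,-1,0,0,0,-1,0,0,0,-1,0,0,0,0,0,0,0,0,0]
}}

```text
clock: 16.58
position: [0.5504, -0.1197, 0.1726]
tool_rot: [0.001, 0.985, 0.172, 0.003]
force: [-0.0, 0.0, -0.1]
finger_gap: 0.0851
grasp_force: 0.0
```

```bash
cat >> h.py <<'E'
def rect(c,yaw,hx,hy,z):
    a=np.radians(yaw);C,S=np.cos(a),np.sin(a)
    return [[c[0]+C*x-S*y,c[1]+S*x+C*y,z] for x,y in((hx,hy),(hx,-hy),(-hx,-hy),(-hx,hy))]
def darkmask(d,X,pad=0,thr=60):
    g=cv2.cvtColor(d['image'],cv2.COLOR_RGB2GRAY); m=np.zeros(g.shape,np.uint8)
    cv2.fillPoly(m,[np.round(w2px(d,X)*16).astype(np.int32)],255,shift=4)
    return g[m>0]
E
python3 - <<'E'
from h import *
plan([.5488,-.1192,.083],109.8)
d=snap('wrist','w5'); e=snap('side','s4')
g=cv2.cvtColor(e['image'],cv2.COLOR_RGB2GRAY)
g0=cv2.cvtColor(load('side0')['image'],cv2.COLOR_RGB2GRAY)
print('z .070 top', w2px(e,[[.549,-.1192,.07],[.549,-.1192,.088]]))
print(g[228:254,284]);print(g0[228:254,284])
w=cv2.cvtColor(d['image'],cv2.COLOR_RGB2GRAY)
for z in(.07,.088): print(z,w2px(d,rect([.549,-.1192],19.8,.028,.017,z)).round(1).tolist())
r=int(w2px(d,[[.549,-.1192,.08]])[0,1]); print(r,w[r,200:300])
c=248; print(w[130:290:1,c-12])
E
```

```text
p [ 0.5504 -0.1197  0.1726] yaw -70.24 tilt [0.0047 0.0038] turn -0.0007 shift [-0.053 -0.041  3.586] F [-0.   0.  -0.1] clk 16.58 gap 0.0851 q [-0.34  0.16  1.83 -0.    1.15  0.89]
z .070 top [[286.47055673 238.99365615]
 [286.84191746 234.13747522]]
[ 79  80  48  68 113 130 130 131 130 131 116  39  37  32  26  22  27  18
  20  28 115 202 137 145 144 145]
[121 120 123 119 121 122 103  37  65 135 135 136 136 135 135  87  39  39
  23  29 121 229 152 131 133 132]
0.07 [[223.9, 163.8], [269.5, 163.6], [268.1, 231.4], [225.8, 231.6]]
0.088 [[222.1, 170.1], [271.3, 169.9], [269.6, 242.1], [224.3, 242.3]]
203 [143 144 144 143 109 137  89  42  46  50  54  57  61  32  24  22  26  52
  22 150 152 152  23  35  49  50  50  52  51  52  55 118 180 182 182 182
 182 182 183 182 182 183 183 184 183 184 184 184 184 183 185 185 185 185
 186 186 186 185 184 125  64  64  65  74  73  74  73  48  90 255 255 255
 254  75  73  28  27  50  32  59  30  65  66  72  62 146 171 155 121 146
 147 147 146 146 145 146 146 146 146 146]
[ 89  98 103 106 107 106 107 106 107 106 107 105 105 107 106 106 128 140
 142 142 142 141 142 142 142 142 142 142 141 160 215 220 220 220 179  61
  17  19  17  17  16  16  16  16  18  21  24  25  27  26  27  25  26  26
  26  26  88 103 104 104 104 206 214 215 214 215 214 214 188 182 182 182
 182 182 182 181 182 182 180 180 180 180 180 180 180 180 180 180 178 178
 178 178 178 178 178 178 178 178 177 177 176 176 176 176 176 176 176 145
  53  49  49  48  48  47  46  61 146 146 146 146 146 146 146 146 148 148
 148 148 148 148 148 148 148 148 148 149 151 151 151 152 151 151 151 150
 149 148 150 151 151 151 152 151 150 150 150 150 150 149 150 151]
```

The pack has popped: its top moved up 5 px, which is 18 mm. The rim has not moved. I'll go down to grip the plain block.

>>> {"api": "send_rows", "payload": {
  "increments": [0,0,0,0,0,0,0,0,0,0,0,0,0,0,0,0],
  "hand": -0.15
}}

```text
clock: 17.02
position: [0.5479, -0.1189, 0.1682]
tool_rot: [-0.001, 0.985, 0.172, -0.001]
force: [0.5, 1.1, 0.2]
finger_gap: 0.0493
grasp_force: 0.0
```

```bash
python3 - <<'E'
from h import *
plan([.548,-.119,.082],109.8)
E
```

```text
p [ 0.5479 -0.1189  0.1682] yaw -70.25 tilt [-0.0016 -0.0013] turn -0.0008 shift [1.000e-03 5.000e-03 3.448e+00] F [0.5 1.1 0.2] clk 17.02 gap 0.0493 q [-0.34  0.17  1.83  0.    1.15  0.89]
```

>>> {"api": "send_rows", "payload": {
  "increments": [0,0,0.6,0,0,0,0.6,0,0,0,0.6,0,0,0,0.6,0,0,0,0.5,0,0,0,0.3,0,0,0,0.24,0,0,0,0,0,0,0,0,0,0,0,0,0,0,0,0,0]
}}

```text
clock: 17.93
position: [0.5494, -0.1194, 0.0843]
tool_rot: [0.0, 0.985, 0.172, 0.001]
force: [1.0, 0.2, -0.1]
finger_gap: 0.0493
grasp_force: 0.0
```

```bash
python3 - <<'E'
from h import *
plan([.548,-.119,.082],109.8)
E
```

```text
p [ 0.5494 -0.1194  0.0843] yaw -70.24 tilt [0.0016 0.0013] turn -0.0008 shift [-0.047 -0.033  0.094] F [ 1.   0.2 -0.1] clk 17.93 gap 0.0493 q [-0.34  0.28  1.87 -0.    0.98  0.89]
```

>>> {"api": "send_rows", "payload": {
  "increments": [-0.04,-0.02,0.07,0,0,0,0,0,0,0,0,0,0,0,0,0]
}}

```text
clock: 18.27
position: [0.5475, -0.119, 0.0817]
tool_rot: [0.0, 0.985, 0.172, 0.0]
force: [-0.2, 0.3, -0.3]
finger_gap: 0.0492
grasp_force: 0.0
```

>>> {"api": "send_rows", "payload": {
  "increments": [0,0,0,0,0,0,0,0,0,0,0,0,0,0,0,0,0,0,0,0,0,0,0,0,0,0,0,0],
  "hand": 1,
  "squeeze": 40
}}

```text
clock: 18.85
position: [0.5475, -0.1189, 0.0816]
tool_rot: [-0.0, 0.985, 0.172, 0.0]
force: [0.4, 1.1, 1.8]
finger_gap: 0.0332
grasp_force: 44.5
```

```bash
python3 - <<'E'
from h import *
plan([.548,-.119,.082],109.8)
E
```

```text
p [ 0.5475 -0.1189  0.0816] yaw -70.24 tilt [ 0.0001 -0.0001] turn -0.0008 shift [ 0.019  0.011 -0.016] F [0.4 1.1 1.8] clk 18.85 gap 0.0332 q [-0.34  0.28  1.88  0.    0.98  0.89]
```

Gripped at 33 mm on the pack. I'll lift slowly and straight up.

>>> {"api": "send_rows", "payload": {
  "increments": [0,0,-0.15,0,0,0,-0.15,0,0,0,-0.15,0,0,0,-0.15,0,0,0,-0.15,0,0,0,-0.15,0,0,0,-0.15,0,0,0,-0.15,0,0,0,-0.15,0,0,0,-0.15,0,0,0,-0.15,0,0,0,-0.15,0]
}}

```text
clock: 19.85
position: [0.5474, -0.119, 0.127]
tool_rot: [0.0, 0.985, 0.172, 0.0]
force: [0.2, 0.4, -2.7]
finger_gap: 0.0336
grasp_force: 43.9
```

>>> {"api": "send_rows", "payload": {
  "increments": [0,0,-0.4,0,0,0,-0.8,0,0,0,-0.8,0,0,0,-0.8,0,0,0,-0.8,0,0,0,0,0,0,0,0,0]
}}

```text
clock: 20.43
position: [0.5486, -0.1193, 0.2185]
tool_rot: [0.001, 0.985, 0.172, 0.002]
force: [0.7, 0.6, -3.3]
finger_gap: 0.0336
grasp_force: 44.0
```

```bash
python3 - <<'E'
from h import *
plan([.536,.234,.20],109.8)
e=snap('side','s5'); b=load('side0')
g=cv2.cvtColor(e['image'],cv2.COLOR_RGB2GRAY).astype(int);g0=cv2.cvtColor(b['image'],cv2.COLOR_RGB2GRAY).astype(int)
# foot rows compare along columns
for c in (265,283,303): print(c,g[252:276,c],g0[252:276,c])
print(g[205:250:1,284])
# drawer: cabinet roof/handle
for r in (160,): print(e['image'].shape)
E
```

```text
p [ 0.5486 -0.1193  0.2185] yaw -70.24 tilt [0.0033 0.0027] turn -0.0008 shift [  4.314 -13.469   0.74 ] F [ 0.7  0.6 -3.3] clk 20.43 gap 0.0336 q [-0.34  0.11  1.8  -0.    1.23  0.89]
265 [116 110 125 130 130 120  84  99 116 117 117 116 117 119 119 118 117 117
 116 118 120 119 119 119] [121 117 130 136 130 108  81 100 122 122 122 122 122 124 123 123 124 122
 124 124 125 125 124 124]
283 [140 144 144 142 145 144 144 143 143 143 141 139 131 130 130 131 131 129
 124 105 108 116 116 118] [134 134 135 135 133 135 130 131 129 127 130 129 129 136 138 136 135 137
 130 102  73 120 122 121]
303 [137 130 147 150 149 142 116 119 137 137 135 137 134 135 135 134 137 136
 135 135 132 135 133 132] [125 121 137 136 135 133 108  85 122 122 123 123 123 123 121 122 124 122
 122 123 120 121 121 120]
[ 24  20  22  22  22  19  30  24  22  24  25  23  36  82  82  79  80  81
  77  76  78  78  77  76  76  78  78  80  77  61 131 120 120 119 121 120
 121 100 116  91  35  37  41 118 201]
(384, 512, 3)
```

Only the pack's weight is carried (2.7 N), and the stand's foot is unchanged in the side view. Next I'll turn and move over the drawer.

>>> {"api": "send_rows", "payload": {
  "increments": [0,0,0,0.095,0,0,0,0.095,0,0,0,0.095,0,0,0,0,0,0,0,0]
}}

```text
clock: 20.9
position: [0.5463, -0.1186, 0.2145]
tool_rot: [-0.001, 1.0, 0.031, -0.002]
force: [0.1, 0.3, -2.2]
finger_gap: 0.0329
grasp_force: 44.0
```

```bash
python3 - <<'E'
from h import *
plan([.536,.234,.20],93.4)
E
```

```text
p [ 0.5463 -0.1186  0.2145] yaw -86.44 tilt [-0.0033 -0.0014] turn 0.0028 shift [  0.427 -14.102   0.581] F [ 0.1  0.3 -2.2] clk 20.9 gap 0.0329 q [-0.34  0.11  1.8  -0.    1.23  1.17]
```

>>> {"api": "send_rows", "payload": {
  "increments": [0.03,-0.5,0,0,0.03,-1,0,0,0.03,-1,0,0,0.03,-1,0,0,0.03,-1,0,0,0.03,-1,0,0,0.03,-1,0,0,0.03,-1,0,0,0.03,-1,0,0,0.03,-1,0,0,0.03,-1,0,0,0.03,-1,0,0]
}}

```text
clock: 21.9
position: [0.5383, 0.1707, 0.2161]
tool_rot: [-0.0, 1.0, 0.031, -0.0]
force: [0.8, 0.3, -2.5]
finger_gap: 0.0332
grasp_force: 44.0
```

>>> {"api": "send_rows", "payload": {
  "increments": [0.03,-1,0,0,0.03,-1,0,0,0,-0.6,0,0,0,0,0,0,0,0,0,0,0,0,0,0,0,0,0,0]
}}

```text
clock: 22.48
position: [0.5366, 0.2328, 0.2163]
tool_rot: [0.0, 1.0, 0.03, -0.0]
force: [1.0, -0.1, -1.7]
finger_gap: 0.0332
grasp_force: 43.9
```

```bash
python3 - <<'E'
from h import *
plan([.536,.234,.08],93.4)
d=snap('wrist','w6'); snap('side','s6'); snap('scene','e6')
# drawer front top edge prediction in side / brightness profile along drawer axis at two z
import numpy as np
e=load('side0')
for tag in('s6','w6'):
    e=load(tag); g=cv2.cvtColor(e['image'],cv2.COLOR_RGB2GRAY)
    a=np.radians(3.4); ax=np.array([np.cos(a),np.sin(a),0]); ay=np.array([-ax[1],ax[0],0])
    H=np.array([.4185,.227,.112])
    for off in (-.07,.07):
        P=np.array([H+ay*off+ax*t for t in np.arange(0,.2,.005)]); uv=np.round(w2px(e,P)).astype(int)
        ok=(uv[:,0]>=0)&(uv[:,0]<512)&(uv[:,1]>=0)&(uv[:,1]<384)
        print(tag,off,[(int(t*1000),int(g[v,u])) for t,(u,v),o in zip(np.arange(0,.2,.005),uv,ok) if o])
E
```

```text
p [0.5366 0.2328 0.2163] yaw -86.59 tilt [-0.0007  0.0005] turn 0.0002 shift [-0.022 -0.047  5.45 ] F [ 1.  -0.1 -1.7] clk 22.48 gap 0.0332 q [ 0.29  0.16  1.74 -0.    1.24  1.8 ]
s6 -0.07 [(0, 118), (5, 129), (10, 128), (15, 130), (20, 129), (25, 131), (30, 122), (35, 183), (40, 213), (45, 213), (50, 139), (55, 122), (60, 121), (65, 118), (70, 120), (75, 123), (80, 120), (85, 123), (90, 126), (95, 126), (100, 127), (105, 124), (110, 126), (115, 115), (120, 102), (125, 91), (130, 139), (135, 169), (140, 135), (145, 84), (150, 82), (155, 84), (160, 86), (165, 88), (170, 85), (175, 81), (180, 84), (185, 79), (190, 71), (195, 108)]
s6 0.07 [(0, 126), (5, 125), (10, 124), (15, 125), (20, 124), (25, 122), (30, 133), (35, 153), (40, 151), (45, 137), (50, 125), (55, 125), (60, 124), (65, 126), (70, 125), (75, 125), (80, 127), (85, 125), (90, 126), (95, 126), (100, 125), (105, 126), (110, 126), (115, 125), (120, 125), (125, 126), (130, 88), (135, 122), (140, 123), (145, 124), (150, 121), (155, 119), (160, 123), (165, 111), (170, 120), (175, 100), (180, 64), (185, 65), (190, 62), (195, 86)]
w
[... 172 characters left out ...]
, (80, 98), (85, 87), (90, 97), (95, 89), (100, 69), (105, 67), (110, 70), (115, 68), (120, 69), (125, 71), (130, 69), (135, 70), (140, 68), (145, 71), (150, 68), (155, 70), (160, 72), (165, 69), (170, 72), (175, 69), (180, 71), (185, 72), (190, 70), (195, 201)]
w6 0.07 [(0, 17), (5, 18), (10, 18), (15, 18), (20, 18), (25, 18), (30, 19), (35, 70), (40, 73), (45, 193), (50, 191), (55, 192), (60, 125), (65, 140), (70, 86), (75, 90), (80, 83), (85, 82), (90, 82), (95, 81), (100, 83), (105, 117), (110, 115), (115, 116), (120, 115), (125, 115), (130, 115), (135, 79), (140, 79), (145, 78), (150, 78), (155, 78), (160, 77), (165, 76), (170, 76), (175, 75), (180, 76), (185, 75), (190, 91), (195, 97)]
```

The drawer front's top edge lies 35–50 mm past the handle axis, as predicted, so the drawer is where expected. I'll lower the pack.

>>> {"api": "send_rows", "payload": {
  "increments": [0,0,0.3,0,0,0,0.6,0,0,0,0.7,0,0,0,0.7,0,0,0,0.7,0,0,0,0.7,0,0,0,0.7,0,0,0,0.5,0,0,0,0.3,0,0,0,0,0,0,0,0,0]
}}

```text
clock: 23.55
position: [0.5369, 0.2334, 0.0864]
tool_rot: [0.0, 1.0, 0.03, -0.0]
force: [0.7, 0.2, -2.3]
finger_gap: 0.0331
grasp_force: 43.9
```

>>> {"api": "send_rows", "payload": {
  "increments": [0,0,0.08,0,0,0,0.08,0,0,0,0.08,0,0,0,0.08,0,0,0,0,0]
}}

```text
clock: 23.97
position: [0.5367, 0.2335, 0.0784]
tool_rot: [0.0, 1.0, 0.03, -0.0]
force: [-0.2, 0.4, -2.0]
finger_gap: 0.0331
grasp_force: 43.9
```

>>> {"api": "send_rows", "payload": {
  "increments": [0,0,0.08,0,0,0,0.08,0,0,0,0,0]
}}

```text
clock: 24.22
position: [0.5364, 0.2335, 0.074]
tool_rot: [0.0, 1.0, 0.03, -0.0]
force: [0.1, -0.6, -2.9]
finger_gap: 0.0334
grasp_force: 43.9
```

>>> {"api": "send_rows", "payload": {
  "increments": [0,0,0.06,0,0,0,0,0]
}}

```text
clock: 24.38
position: [0.5367, 0.2335, 0.0727]
tool_rot: [0.0, 1.0, 0.03, -0.0]
force: [-0.9, 0.5, -3.1]
finger_gap: 0.0331
grasp_force: 43.9
```

>>> {"api": "send_rows", "payload": {
  "increments": [0,0,0.06,0,0,0,0,0]
}}

```text
clock: 24.55
position: [0.5374, 0.2336, 0.0719]
tool_rot: [-0.0, 1.0, 0.03, 0.0]
force: [0.4, -0.3, -1.0]
finger_gap: 0.0328
grasp_force: 44.0
```

>>> {"api": "send_rows", "payload": {
  "increments": [0,0,0.04,0,0,0,0,0]
}}

```text
clock: 24.72
position: [0.538, 0.2337, 0.0719]
tool_rot: [-0.0, 1.0, 0.03, 0.001]
force: [-0.4, -1.5, 4.2]
finger_gap: 0.0334
grasp_force: 44.6
```

>>> {"api": "send_rows", "payload": {
  "increments": [0,0,0.04,0,0,0,0,0]
}}

```text
clock: 24.88
position: [0.5389, 0.2338, 0.0719]
tool_rot: [-0.0, 1.0, 0.03, 0.002]
force: [-0.0, -1.1, 7.5]
finger_gap: 0.0332
grasp_force: 45.1
```

Floor contact at TCP z = 0.072. I'll ease off and release.

>>> {"api": "send_rows", "payload": {
  "increments": [0,0,-0.07,0,0,0,0,0,0,0,0,0],
  "squeeze": 20
}}

```text
clock: 25.13
position: [0.5373, 0.2337, 0.0719]
tool_rot: [-0.0, 1.0, 0.03, 0.001]
force: [-0.8, 0.6, 4.0]
finger_gap: 0.0328
grasp_force: 44.7
```

>>> {"api": "send_rows", "payload": {
  "increments": [0,0,0,0,0,0,0,0,0,0,0,0,0,0,0,0,0,0,0,0,0,0,0,0],
  "hand": -0.5
}}

```text
clock: 25.63
position: [0.5367, 0.2335, 0.071]
tool_rot: [0.0, 1.0, 0.03, -0.0]
force: [0.6, -0.2, 0.3]
finger_gap: 0.064
grasp_force: 0.0
```

>>> {"api": "send_rows", "payload": {
  "increments": [0,0,-0.2,0,0,0,-0.4,0,0,0,-0.6,0,0,0,-0.8,0,0,0,-0.8,0,0,0,-0.8,0,0,0,-0.8,0,0,0,-0.8,0,0,0,-0.8,0,0,0,0,0,0,0,0,0]
}}

```text
clock: 26.55
position: [0.5381, 0.2339, 0.224]
tool_rot: [-0.001, 1.0, 0.03, 0.002]
force: [0.2, 0.4, -0.4]
finger_gap: 0.0639
grasp_force: 0.0
```

```bash
python3 - <<'E'
from h import *
plan([.37,.2245,.21],93.4)
d=snap('wrist','w7')
g=cv2.cvtColor(d['image'],cv2.COLOR_RGB2GRAY)
X=rect([.5369,.2335],3.4,.028,.017,.078); print(w2px(d,X).round(0).tolist(), w2px(d,rect([.5369,.2335],3.4,.028,.0115,.022)).round(0).tolist())
v=g[100:330,150:350]; print(*[''.join(' .:-=+*#%@'[min(9,int(p)//26)] for p in r) for r in cv2.resize(v,(100,58),interpolation=cv2.INTER_AREA)],sep='\n')
E
```

```text
p [0.5381 0.2339 0.224 ] yaw -86.57 tilt [ 0.0048 -0.0011] turn 0.0005 shift [-6.735 -0.022  0.558] F [ 0.2  0.4 -0.4] clk 26.55 gap 0.0639 q [0.29 0.16 1.73 0.   1.25 1.8 ]
[[230.0, 152.0], [269.0, 152.0], [267.0, 211.0], [231.0, 211.0]] [[238.0, 141.0], [260.0, 141.0], [260.0, 191.0], [239.0, 191.0]]
----------------------+######################%%%%%%%%%%%%%%%%%%%%%%%%%%%%%%%%%%%%%%%%%%*************
---------=-=======----===%%%%%%%%%%%%%%%%%%%%%%%%%%%%%%%%%%%%%%%%%%%%%%%%%%%%%%%%%%%%%%=--------::--
------::-----------------=#%%%%%%%%%%%%%%%%%############%%%%#########%%%%%%%#####%%%%%*---------::--
-------:-==================%%@@@@@@@%%%%%%@@@@@@@@@@%%%%@@@@@@@@@@@@%@@@@@@@@@@@@@@@@@%*+++=====::--
-------:-++++++++++++++++++++###%%%%@@@@@@#%%%%@@@@@@@@@@@@@@@@@@@@@@@@@@@@@@@@@@@@@@@@*+++++++=::--
-------:-+++++++++++++++++++++++++++%@@@+++++++*#@@@@@@@@@@@@@@@@@@@@@@@@@@@@@@@@@@@@@@*+++++++-::--
---:---::=+++++++++++++++++++++++++++*#*+++++++++*%@@@@@@@@@@@@@@@@@@@@@@@@@@@@@@@@@@@%++++++++::---
---:---::=******************************+++*++++++#@@@@@@@@@@@@@@@@@@@@@@@@@@@@@@@@@@@%++
[... 4350 characters left out ...]
    
              ::::::::::::::::::::::+++======+++++++++++++++++++++===============+++=               
             .::::::::::::::::::::::=++======++++++++++==========================++++:              
             :::::::::::::::::::::::-+++==========================================++++.             
            :::::::::::::::::::::::::++++=========================================++++-   ..        
           .:::::::::::::::::::::::::-+++=========================================+++++:            
           :::::::::::::::::::::::::::=+++=========================================++++=            
          .:::::::::::::::::::::::::::-+++=====================================+++++++++:
```

The wrist view shows the pack upright at the predicted spot (columns 230–266, rows 148–212). I'll go in front of the handle with closed fingers and push.

>>> {"api": "send_rows", "payload": {
  "increments": [-0.5,0,0,0,-0.9,0,0,0,-0.9,0,0,0,-0.9,0,0,0,-0.9,0,0,0,-0.9,0,0,0,-0.9,0,0,0,-0.7,0,0,0,0,0,0,0,0,0,0,0],
  "hand": 1
}}

```text
clock: 27.43
position: [0.3709, 0.2234, 0.2199]
tool_rot: [0.0, 1.0, 0.03, -0.001]
force: [0.1, 0.1, -0.2]
finger_gap: 0.0001
grasp_force: 0.0
```

```bash
python3 - <<'E'
from h import *
plan([.374,.2245,.076],93.4)
E
```

```text
p [0.3709 0.2234 0.2199] yaw -86.53 tilt [-0.0018  0.0008] turn 0.0012 shift [ 0.125 -0.038  5.755] F [ 0.1  0.1 -0.2] clk 27.43 gap 0.0001 q [ 0.38 -0.18  2.07 -0.    1.25  1.89]
```

>>> {"api": "send_rows", "payload": {
  "increments": [0,0,0.64,0,0,0,0.64,0,0,0,0.64,0,0,0,0.64,0,0,0,0.64,0,0,0,0.64,0,0,0,0.64,0,0,0,0.64,0,0,0,0.64,0,0,0,0,0,0,0,0,0]
}}

```text
clock: 28.35
position: [0.3718, 0.2232, 0.0761]
tool_rot: [0.001, 1.0, 0.03, -0.002]
force: [0.3, 0.0, 0.4]
finger_gap: -0.0002
grasp_force: 0.0
```

>>> {"api": "send_rows", "payload": {
  "increments": [0.3,0,0,0,0.4,0,0,0,0.3,0,0,0,0.2,0,0,0,0.2,0,0,0,0.3,0,0,0,0.4,0,0,0,0.4,0,0,0,0.4,0,0,0,0.4,0,0,0,0.4,0,0,0,0.4,0,0,0]
}}

```text
clock: 29.35
position: [0.4755, 0.2299, 0.0771]
tool_rot: [-0.0, 1.0, 0.03, -0.0]
force: [-2.0, 1.1, 0.4]
finger_gap: 0.0
grasp_force: 0.7
```

```bash
python3 - <<'E'
from h import *
plan([.543,.2345,.076],93.4)
E
```

```text
p [0.4755 0.2299 0.0771] yaw -86.58 tilt [-0.0002 -0.    ] turn 0.0004 shift [ 2.706 -0.024  0.046] F [-2.   1.1  0.4] clk 29.35 gap 0.0 q [0.32 0.23 1.96 0.   0.96 1.83]
```

>>> {"api": "send_rows", "payload": {
  "increments": [0.35,0,0,0,0.35,0,0,0,0.35,0,0,0,0.35,0,0,0,0.3,0,0,0,0.25,0,0,0,0.2,0,0,0,0.15,0,0,0,0.1,0,0,0,0,0,0,0]
}}

```text
clock: 30.18
position: [0.5352, 0.2333, 0.0775]
tool_rot: [0.0, 1.0, 0.03, 0.001]
force: [-0.3, 0.5, -0.1]
finger_gap: 0.0003
grasp_force: 0.0
```

>>> {"api": "send_rows", "payload": {
  "increments": [0.1,0,0,0,0.1,0,0,0,0,0,0,0]
}}

```text
clock: 30.43
position: [0.5399, 0.2337, 0.0775]
tool_rot: [-0.0, 1.0, 0.03, 0.001]
force: [-0.4, 0.9, 0.6]
finger_gap: 0.0003
grasp_force: 0.1
```

>>> {"api": "send_rows", "payload": {
  "increments": [0.1,0,0,0,0.1,0,0,0,0,0,0,0]
}}

```text
clock: 30.68
position: [0.5419, 0.2338, 0.077]
tool_rot: [0.0, 1.0, 0.03, -0.003]
force: [-6.9, -0.4, 5.6]
finger_gap: 0.0002
grasp_force: 3.5
```

>>> {"api": "send_rows", "payload": {
  "increments": [0.1,0,0,0,0.1,0,0,0,0,0,0,0,0,0,0,0]
}}

```text
clock: 31.02
position: [0.5421, 0.2338, 0.0763]
tool_rot: [0.001, 1.0, 0.03, -0.009]
force: [-17.6, -2.0, 13.5]
finger_gap: 0.0001
grasp_force: 8.7
```

>>> {"api": "send_rows", "payload": {
  "increments": [-0.4,0,0,0,-0.6,0,0,0,-0.6,0,0,0,-0.6,0,0,0,0,0,0,0]
}}

```text
clock: 31.43
position: [0.4918, 0.2307, 0.0766]
tool_rot: [0.0, 1.0, 0.03, -0.001]
force: [-0.4, 0.8, -0.7]
finger_gap: 0.0
grasp_force: 0.0
```

>>> {"api": "send_rows", "payload": {
  "increments": [0,0,-0.8,0,0,0,-0.8,0,0,0,-0.8,0,0,0,-0.8,0,0,0,-0.8,0,0,0,-0.8,0,0,0,0,0,0,0,0,0]
}}

```text
clock: 32.1
position: [0.4966, 0.2314, 0.1992]
tool_rot: [-0.001, 1.0, 0.03, 0.003]
force: [0.2, 0.1, -0.7]
finger_gap: 0.0002
grasp_force: 0.0
```

```bash
python3 - <<'E'
from h import *
plan([.543,.2345,.076],93.4)
d=snap('wrist','w8');e=snap('side','s8');f=snap('scene','e8')
a=np.radians(3.4); ax=np.array([np.cos(a),np.sin(a),0]); ay=np.array([-ax[1],ax[0],0]); H=np.array([.5595,.2355,.112])
for tag in('s8','w8','e8'):
    q=load(tag); g=cv2.cvtColor(q['image'],cv2.COLOR_RGB2GRAY)
    for off in(-.08,.08):
        t=np.arange(.01,.075,.003); uv=np.round(w2px(q,[H+ay*off+ax*x for x in t])).astype(int)
        print(tag,off,[(int(x*1000),int(g[v,u])) for x,(u,v) in zip(t,uv) if 0<=u<512 and 0<=v<384])
# bystander region change vs start (side view)
b=load('side0')['image'].astype(int); diff=np.abs(e['image'].astype(int)-b).sum(2)
print(((cv2.resize(diff[210:330,180:420].astype(np.float32),(60,30),interpolation=cv2.INTER_AREA)>60)).astype(int).sum(1))
print(*[''.join('#' if v>60 else '.' for v in r) for r in cv2.resize(diff[210:330,180:420].astype(np.float32),(80,30),interpolation=cv2.INTER_AREA)],sep='\n')
E
```

```text
p [0.4966 0.2314 0.1992] yaw -86.58 tilt [ 0.0052 -0.0011] turn 0.0003 shift [ 1.862 -0.014  4.927] F [ 0.2  0.1 -0.7] clk 32.1 gap 0.0002 q [ 0.31  0.1   1.84 -0.    1.19  1.82]
s8 -0.08 [(10, 129), (13, 129), (16, 128), (19, 129), (22, 127), (25, 152), (28, 152), (31, 209), (34, 235), (37, 233), (40, 199), (43, 85), (46, 85), (49, 69), (52, 128), (55, 150), (58, 147), (61, 149), (64, 149), (67, 150), (70, 151), (73, 149)]
s8 0.08 [(10, 126), (13, 124), (16, 125), (19, 125), (22, 126), (25, 148), (28, 207), (31, 234), (34, 228), (37, 229), (40, 194), (43, 71), (46, 71), (49, 68), (52, 136), (55, 154), (58, 153), (61, 153), (64, 154), (67, 150), (70, 152), (73, 152)]
w8 -0.08 [(10, 166), (13, 163), (16, 162), (19, 166), (22, 165), (25, 165), (28, 164), (31, 165), (34, 146), (37, 255), (40, 255), (43, 255), (46, 255), (49, 87), (52, 213), (55, 210), (58, 208), (61, 209), (64, 209), (67, 206), (70, 205)]
w8 0.08 [(10, 85), (13, 86), (16, 88), (19, 93), (22, 102), (25, 105), (28, 104), (31, 154), (34, 254), (37, 255), (40, 255), (43, 255), (46, 246), (49, 216), (52, 215), (55, 213), (58
[... 2344 characters left out ...]
....................................................
................................................................................
................................................................................
................................................................................
................................................................................
................................................................................
................................................................................
................................................................................
................................................................................
```

The drawer reached its hard stop at 17 N, and its front meets the cabinet edge in the wrist view. In the side view only the spot where the pack was has changed.

```bash
python3 -c "
from station import sign_off; print(sign_off())"
```

```text
the job is handed in; nothing more can be done
None
```

The job is handed in at about 32 s: the pack was stood upright on the drawer floor and let go, the drawer is pushed shut to its stop, and the stand and other items are unmoved in the last side-camera picture; the first two button squeezes failed to free the pack, the third did.

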